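Push the varnish sample board into the drying rack's spring clip

ROBOT

A 6-joint arm with a two-finger parallel gripper is mounted at the origin on the work surface. World frame = base frame: x ahead of the robot, y to its left, z up, the work surface at z = 0. Lengths are in m, angles in rad, forces in N, time in s.
With the tool pointing down it reaches from about 0.425 to 0.95 m from the base axis. Payload 3.5 kg.
Tool frame: the origin (TCP) lies between the finger pads; the fingertips stand 17 mm ahead of it and the grasp point (between the pads) lies 2 mm behind it; z points along the fingers, y is the direction in which the jaws open and shut (so a half turn about z gives the same grasp; the last joint's range is limited). The gripper opens to 85 mm and grips with 20 to 120 N. Pads are 22 mm wide; open, the fingers measure 114 mm over their backs; the gripper's body (76 mm by 85 mm) begins 54 mm behind the grasp point. The pads swing forward as they close: fully open they stand 13 mm farther back than shut.
Start: joints at [-1.313, 0.286, 1.577, -0, 1.279, -0.15], TCP at [0.268, -0.62, 0.22] pointing down, gripper open.
Joint ranges: [-2.77, 2.77], [-0.9, 2.22], [0.21, 2.48], [-1.53, 4.67], [0.24, 2.81], [-2.84, 2.84]. Speed limits (rad/s): [2.79, 2.79, 3.14, 3.14, 3.14, 3.14].

INTERFACE

Orientations are given as a unit quaternion [x, y, z, w].
In Python, from plant import ctrl gives the robot as it stands.
- The arm moves only by the tool carry_out, never from a script. Its argument "commands" is a list of rows, each an object with "delta_pos": the shift along the tool's x, y, z in m, a list of three; "delta_rot": the turn, a rotation vector about the tool's x, y, z in rad, a list of three; "claw": the opening in per cent of the stroke, from 0 (shut) to 100 (fully open). A call has 1 to 8 rows; each row is the pose to reach, as a shift and turn from the pose measured when the call began, along the tool's axes at that moment; what a row does not reach only later rows make up. A row lasts 1/12 s, in which the tool goes at most 41.7 mm and 7.16 degrees, less where a joint would pass 70% of its speed; a pose out of reach is approached as far as the arm can. A call with a gripper value outside its range is refused whole. The fingers move at their own pace and stop on an object; "force" is the grip in N (left out, the last holds). Time passes only in rows, so rows that repeat a pose let the fingers close. It gives the time, the measured TCP pose, the force and the opening at its end, in the units of the state.
- ctrl.get_state(): the state, without advancing time (a new reading comes with each control period).
- ctrl.read_camera(name): name is "scene" or "top" or "wrist"; returns (picture, depth): 480x640x3 uint8, red, green, blue; 480x640 float32, m along the optical axis (not along the pixel's ray), 0 where there is no reading.
- ctrl.camera_info(name): a dict with "fx", "fy", "cx", "cy" (pixels), "k1" (the pictures are not rectified: a ray, as slopes to the right and down, at radius r is drawn at 1 + k1 r^2 times it, then the intrinsics apply), "rvec" (rotation vector, rad) and "tvec" (3), from world to camera coordinates, as OpenCV has them; the wrist camera has in their place "mount" (4x4, takes a point from camera to tool coordinates, whose origin is the TCP and whose axes are the flange's). Camera axes: x right, y down, z forward; pixel columns grow to the right and rows downward; lengths in m; the calibration is good to about 2 mm. A picture is of the moment at which its call begins: read the wrist's pose just before it. camera_info takes no time and is no camera call.
- ctrl.sign_off(): hands the job in, once; it reports no verdict.
The state is a dict: "time": time; "qpos": joint angles; "dq": joint speeds; "joint_efforts": joint torques, N m; "eef_pos": TCP position; "tcp_rot": TCP orientation; "contact_force": force on the tool from outside, world axes, zero at the start; "wrist_torque": the same for the moment, N m; "opening": opening from 0.0 (shut) to 1.0 (fully open).
Only numpy, scipy, OpenCV 4.12 (cv2) and the standard library are available. Lean on these libraries where they do the work, as an engineer would, in place of code of your own. Each camera call takes 0.05 s, during which the arm holds its last target.

TASK

In the plywood waiting stand are two varnish sample boards: take the amber one and push it down into the one empty spring clip of the dark drying rack with the gripper until it snaps fully home (do not drop it in). Leave it standing there upright, centred lengthwise in the clip and let go, without disturbing the other boards or the loose things on the bench.

Things in the scene. Friction and masses are not known exactly. Their poses are not given: they have to be found in the camera images.
- board_amber: The board to move: wooden sample board with amber-orange varnish, standing upright on its long edge in one of the waiting stand's two slots (which one varies); 85 to 170 g, 140 mm long (own x), 12 mm thick (own y), 110 mm tall; along both faces, 14 to 26 mm above its lower edge, runs a 3 mm deep groove for the clip jaw. Origin: middle of its lower edge; z up. It looks the same turned half round.
- clip_free: The empty one of three alike spring-clip blocks side by side, 80 mm apart, on the dark rack (order varies); the other two hold boards. Wooden base 160 (own x) x 60 (own y) x 12 mm; origin: centre of its underside, 15 mm above the bench; z up. A board goes straight down onto the base, length along own x, thickness along own y, centred on the origin.
- clip_home (a point): Slot floor of the empty clip, 12 mm above its origin: where the middle of the board's lower edge rests when home. The slot is 13 mm wide: on its +y side a fixed wooden cheek, on its -y side a sprung steel jaw 100 mm long. The jaw's rounded nose stands 20 mm above this point and 2.2 mm from the middle plane, and drops into the board's groove to hold it.
- clip_mouth (a point): Middle of the empty clip's flared mouth, 40 mm above clip_home: about 22 mm wide here between cheek and jaw lip (cheek's top is 5 mm higher). A board let down stops on the jaw's lip, its lower edge about 28 mm above home; its weight does not carry it on. Pushing it on takes about 5 to 10 N; the nose snaps in over the last 6 mm.
- jaw_free (a joint): The empty clip's sprung jaw: 0 m at rest, grows as a board presses it back to the clip's -y side (about 3 mm while a board goes in, about 0.3 mm once snapped in). Spring 2 N at rest plus 0.6 N per mm.
- stand: Plywood waiting stand, fixed, base 170 mm (own x) by 170 mm (own y), 10 mm thick; origin at the centre of its underside on the bench. Two plain slots along own x at y = -40 and +40 mm, 13 mm wide, 30 mm deep (rims 40 mm above the bench); boards stand loosely in them, lower edge 10 mm above the bench, and lift straight out.
- board_pale: Bystander: pale unvarnished board in the stand's other slot; 85 to 170 g, 140 mm long (own x), 12 mm thick (own y), 110 mm tall; along both faces, 14 to 26 mm above its lower edge, runs a 3 mm deep groove for the clip jaw. Origin: middle of its lower edge; z up. It looks the same turned half round.
- board_red: Bystander: dark red board already home in another clip of the rack; 85 to 170 g, 140 mm long (own x), 12 mm thick (own y), 110 mm tall; along both faces, 14 to 26 mm above its lower edge, runs a 3 mm deep groove for the clip jaw. Origin: middle of its lower edge; z up. It looks the same turned half round.
- board_brown: Bystander: dark brown board already home in the third clip of the rack; 85 to 170 g, 140 mm long (own x), 12 mm thick (own y), 110 mm tall; along both faces, 14 to 26 mm above its lower edge, runs a 3 mm deep groove for the clip jaw. Origin: middle of its lower edge; z up. It looks the same turned half round.
- varnish_jar: Bystander: amber glass jar with steel cap, 64 mm across, 80 mm tall, beyond the rack and stand. Origin: centre of its underside.
- brush: Bystander: brush, 190 mm long, lying beyond the waiting stand.
- sanding_block: Bystander: cork block 100 x 55 x 35 mm on the bench beyond and to the right of the stand. Origin: centre of its underside.
- scraper: Bystander: flat steel scraper plate 130 x 60 x 4 mm lying beyond the rack. Origin: centre of its underside.
- mug: Bystander: blue mug, 76 mm across, 85 mm tall, to the left of the rack. Origin: centre of its underside.
- mallet: Bystander: hammer 260 mm long lying to the right of the stand.
Not all that is in view belongs to the job. There is more than one size of the board_amber; the job needs the smallest.

How it is judged:
By the outcome, as a careful person would: the job done as asked, in the order asked, and still so for the second after the job is handed in, with the robot touching nothing.
It also fails if it takes over 42 s, if anything falls off the work surface, if the arm or the gripper's body presses on something with over 40 N, if the wrist force passes 120 N, or if a joint passes its speed limit or range.

## Working session

There is one attempt and no reset: what is moved stays moved. The work goes in short steps, Python scripts to look and compute and a tool call to move; the robot and the scene stay as the last step left them, time stands still between calls to the robot, and variables do not carry over. Pictures are saved under pics/ and viewed, and the job is handed in when it is done.

Besides the shell and the picture viewer there is one more tool, called by a JSON object that holds its "method" and its "body", one argument or row to a line. carry_out: Moves the arm, as the interface text tells. Its arguments: {"type":"object","properties":{"commands":{"type":"array"},"force":{"type":"number"}},"required":["commands"]}

```bash
mkdir -p pics; ls; cat > h.py <<'E'
import numpy as np, cv2
from plant import ctrl
def save(n,im): cv2.imwrite('pics/'+n+'.png',cv2.cvtColor(im,cv2.COLOR_RGB2BGR))
E
python3 - <<'E'
from h import *
s=ctrl.get_state(); print(s)
for n in ['scene','top']:
    im,d=ctrl.read_camera(n); save(n+'0',im); np.savez('pics/'+n+'0.npz',im=im,d=d); print(ctrl.camera_info(n))
print(ctrl.camera_info('wrist'))
E
```

```text
pics
{'time': 0.0, 'qpos': array([-1.31300063e+00,  2.87173452e-01,  1.57817381e+00,  2.73179879e-06,
        1.27860481e+00, -1.50008293e-01]), 'dq': array([ 0.00068724,  0.00169135,  0.00133874, -0.00024421, -0.00071333,
        0.00113599]), 'joint_efforts': array([ 2.26796117e-03, -4.05988061e+01, -2.92620885e+01, -1.85471436e-05,
        5.88952244e-03, -1.35239702e-06]), 'eef_pos': array([ 0.26754761, -0.61896767,  0.21844375]), 'tcp_rot': array([ 9.79283311e-01,  2.02491495e-01, -6.22425130e-05, -1.17806740e-03]), 'contact_force': array([-0.35650515, -0.32147164,  0.13312939]), 'wrist_torque': array([-0.05788585,  0.00866364,  0.00807972]), 'opening': 0.9974589525486238}
{'fx': 555.7374381297446, 'fy': 555.7374381297446, 'cx': 320.1677303828656, 'cy': 239.6006889609704, 'k1': -0.000699250255265624, 'rvec': array([ 2.03703359,  0.7136431 , -0.37522766]), 'tvec': array([-0.42532102, -0.12794863,  1.90255644])}
{'fx': 562.6332535680002, 'fy': 562.6332535680002, 'cx': 321.2390046710855, 'cy': 241.11661203084742, 'k1': -0.16023778214046008, 'rvec': array([ 2.11265554, -2.13635485,  0.18558098]), 'tvec': array([0.0153553 , 0.56407327, 1.5579839 ])}
{'fx': 389.01274318259357, 'fy': 389.01274318259357, 'cx': 328.8922123720794, 'cy': 239.28952506811382, 'k1': -0.04062738689079997, 'mount': array([[ 3.95195482e-04, -9.63040204e-01, -2.69357402e-01,
         6.92341035e-02],
       [ 9.99999549e-01,  1.47942649e-04,  9.38235161e-04,
        -2.22708230e-04],
       [-8.63708733e-04, -2.69357652e-01,  9.63039828e-01,
        -1.54359189e-01],
       [ 0.00000000e+00,  0.00000000e+00,  0.00000000e+00,
         1.00000000e+00]])}
```

View pics/scene0.png

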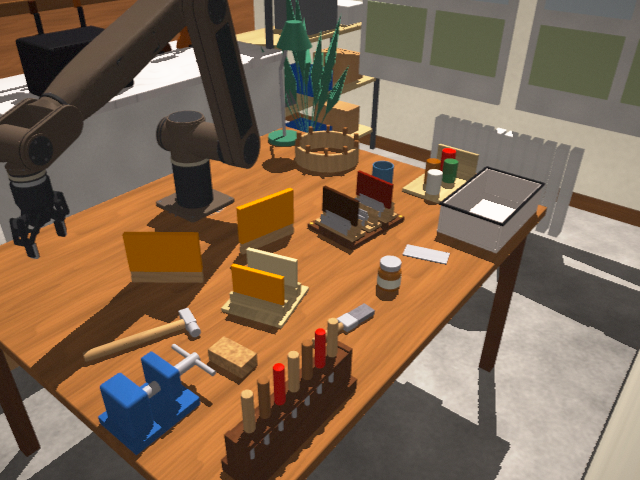

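View pics/top0.png

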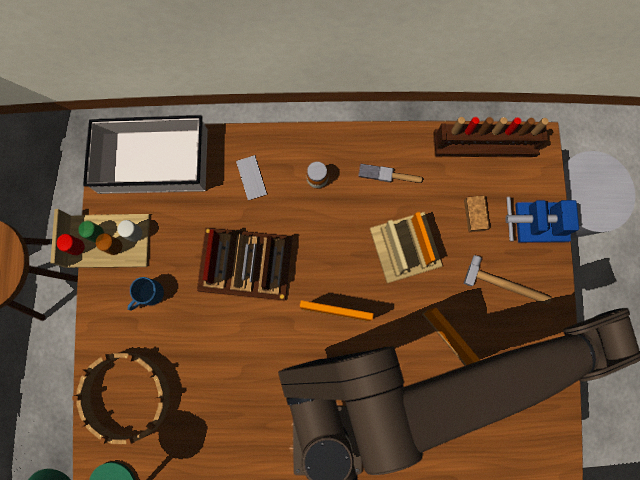

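Three amber boards in the top view: A (427,238) in the stand's slot, B (335,311) and C (450,335) free-standing on the bench and visibly larger. A fits, since it is in the stand and the smallest. I'll confirm it in one enlarged crop, along with the rack.

```bash
python3 - <<'E'
from h import *
im=np.load('pics/top0.npz')['im']; sc=np.load('pics/scene0.npz')['im']
a=cv2.resize(im[200:330,190:310],None,fx=3.3,fy=3.3,interpolation=cv2.INTER_CUBIC)
b=cv2.resize(im[200:330,340:460],None,fx=3.3,fy=3.3,interpolation=cv2.INTER_CUBIC)
save('crop_top',np.hstack([a,b]))
save('crop_sc',cv2.resize(sc[160:340,110:420],None,fx=2.55,fy=2.55,interpolation=cv2.INTER_CUBIC))
E
```

```text
(no output)
```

View pics/crop_top.png

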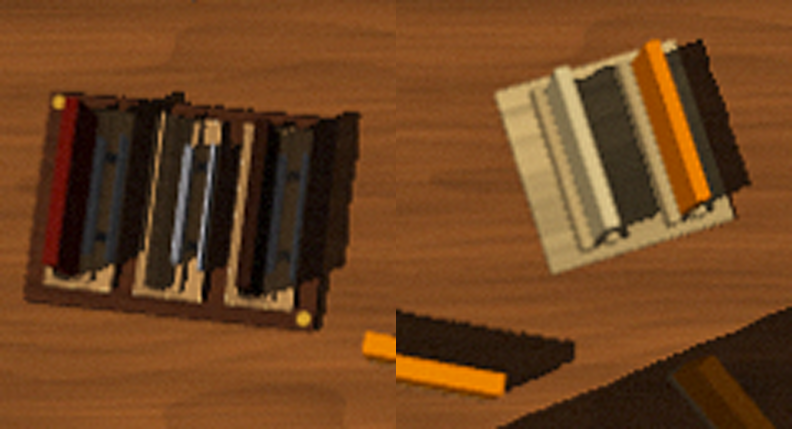

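View pics/crop_sc.png

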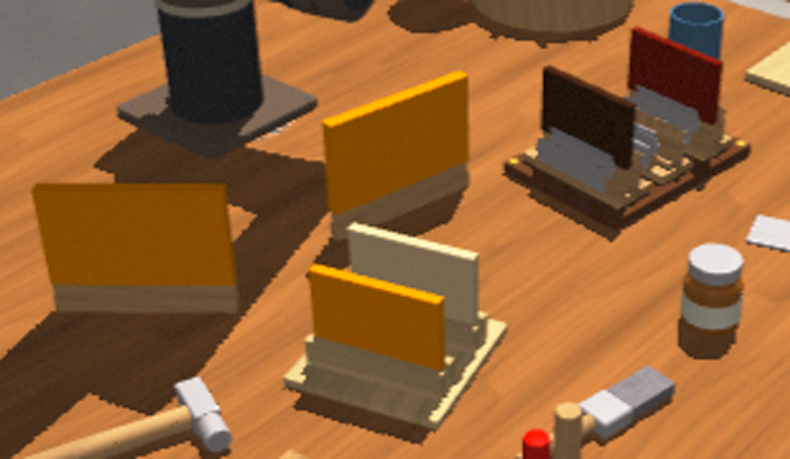

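The crop confirms A: right slot of the stand, smaller than B and C. The empty clip is the middle one, between red (left) and brown (right), with the steel jaw on the right (−y) side. Next I'll measure the tops.

```bash
cat >> h.py <<'E'
from scipy.spatial.transform import Rotation as R
def campose(n,st=None):
    ci=ctrl.camera_info(n)
    if n=='wrist':
        T=np.eye(4);T[:3,:3]=R.from_quat(st['tcp_rot']).as_matrix();T[:3,3]=st['eef_pos']
        M=T@ci['mount']; return ci,M[:3,:3],M[:3,3]
    Rc=cv2.Rodrigues(ci['rvec'])[0]; return ci,Rc.T,-Rc.T@ci['tvec']
def slopes(ci,uv):
    K=np.array([[ci['fx'],0,ci['cx']],[0,ci['fy'],ci['cy']],[0,0,1]])
    return cv2.undistortPoints(np.array(uv,float).reshape(-1,1,2),K,np.array([ci['k1'],0,0,0,0.])).reshape(-1,2)
def cloud(ci,Rw,c,d):
    v,u=np.mgrid[:480,:640]; s=slopes(ci,np.stack([u.ravel(),v.ravel()],1))
    P=np.c_[s,np.ones(len(s))]*d.reshape(-1,1); return (P@Rw.T+c).reshape(480,640,3)
def onplane(ci,Rw,c,uv,z):
    s=slopes(ci,uv); r=np.c_[s,np.ones(len(s))]@Rw.T; return c+r*((z-c[2])/r[:,2])[:,None]
E
python3 - <<'E'
from h import *
D=np.load('pics/top0.npz');im,d=D['im'],D['d']
ci,Rw,c=campose('top'); P=cloud(ci,Rw,c,d); print('cam',c)
print('table z',np.median(P[280:300,420:450,2]),np.median(P[200:220,320:350,2]))
hsv=cv2.cvtColor(im,cv2.COLOR_RGB2HSV)
def rep(name,m,zlo,zhi):
    m=m&(P[...,2]>zlo)&(P[...,2]<zhi)
    n,l,s,_=cv2.connectedComponentsWithStats(m.astype(np.uint8))
    k=1+np.argmax(s[1:,4]); v,u=np.nonzero(l==k); z=np.median(P[v,u,2])
    r=cv2.minAreaRect(np.c_[u,v].astype(np.float32)); 
    box=onplane(ci,Rw,c,cv2.boxPoints(r),z)
    q=P[v,u]; print(name,len(v),'z',z,'px',r,'ctr',box.mean(0).round(4),'cloudmean',q.mean(0).round(4))
    e=np.linalg.norm(np.diff(np.r_[box,box[:1]],axis=0)[:,:2],axis=1); a=np.diff(np.r_[box,box[:1]],axis=0)[np.argmax(e)]
    ang=np.degrees(np.arctan2(a[1],a[0])); print('  len',e.round(4)[:2],'ang',ang)
win=lambda a,b,e,f:(lambda m:(m.__setitem__((slice(a,b),slice(e,f)),True),m)[1])(np.zeros((480,640),bool))
st=win(200,290,365,450); rk=win(215,310,190,305)
h,s_,v_=hsv[...,0],hsv[...,1],hsv[...,2]
rep('amber',st&(s_>190),.108,.14)
rep('pale',st&(s_<150),.108,.14)
rep('red',win(215,310,190,225),.125,.15)
rep('brown',win(215,310,255,290),.125,.15)
for nm,m in(('rack',rk),('stand',st)):
    q=P[m][:,2]; print(nm,np.histogram(q,bins=np.arange(-.005,.15,.005))[0])
E
```

```text
cam [2.76071633e-01 1.39034081e-03 1.63386377e+00]
table z 0.0013511991832541037 0.0005975617116991128
amber 273 z 0.12029116066847245 px ((424.10003662109375, 236.300048828125), (49.963985443115234, 5.692099094390869), 71.56504821777344) ctr [ 0.5622 -0.2742  0.1203] cloudmean [ 0.5629 -0.2749  0.1197]
  len [0.0161 0.1386] ang -164.0996854437919
pale 247 z 0.12010493357244512 px ((397.23394775390625, 244.77981567382812), (50.86058044433594, 5.363825798034668), 73.3007583618164) ctr [ 0.5395 -0.1991  0.1201] cloudmean [ 0.5389 -0.1993  0.1197]
  len [0.015  0.1405] ang -165.38323404164723
red 255 z 0.13684109232528208 px ((208.29348754882812, 254.53494262695312), (5.437792778015137, 49.83854675292969), 6.788974285125732) ctr [0.5157 0.3157 0.1368] cloudmean [0.5149 0.3158 0.1364]
  len [0.1366 0.0152] ang -5.39802401627596
brown 263 z 0.13707528939060665 px ((266.5, 261.0000305175781), (5.209457874298096, 50.73020553588867), 7.125016689300537) ctr [0.4963 0.1566 0.1371] cloudmean [0.4952 0.1569 0.1368]
  len [0.1379 0.0142] ang -6.7146354929150975
rack [1916 2300  798  775 1024  565  685  387  145  129  100  141  207  196
  181  116   48   36   36   27   33   24   40   35   34   34   45  116
  248  102]
stand [1519 2096 1165  846  248   44   40   55  172  199   72   35   34   23
   44   38   27   38   30   37   32   39   35   53  182  235   34    1
    0    0]
```

```bash
cat >> h.py <<'E'
def goto(p,yawdeg):
    st=ctrl.get_state(); Rt=R.from_quat(st['tcp_rot'])
    y=np.radians(yawdeg); Rg=R.from_matrix(np.array([[np.cos(y),np.sin(y),0],[np.sin(y),-np.cos(y),0],[0,0,-1]]))
    dp=Rt.inv().apply(np.array(p)-st['eef_pos']); rv=(Rt.inv()*Rg).as_rotvec()
    print('t',round(st['time'],2),'at',st['eef_pos'].round(4),'open',round(st['opening'],3),'F',st['contact_force'].round(2))
    print('dpos',dp.round(4),'drot',rv.round(4),'rows',np.linalg.norm(dp)/.0417,np.linalg.norm(rv)/.125)
E
python3 -c "
from h import *
goto([.562-.0,-.274,.30],16.3)"
```

```text
t 0.1 at [ 0.2676 -0.619   0.2185] open 0.997 F [ 0.68 -0.43  0.57]
dpos [ 0.4071 -0.2001 -0.0809] drot [-0.0022 -0.0002  0.1233] rows 11.050851990758426 0.9867018556912581
```

{"method": "carry_out", "body": {
  "commands": [
    {"delta_pos": [0,0,-0.04],"delta_rot": [0,0,0],"claw": 60},
    {"delta_pos": [0.02,-0.01,-0.075],"delta_rot": [0,0,0.12],"claw": 60},
    {"delta_pos": [0.407,-0.2,-0.081],"delta_rot": [-0.002,0,0.123],"claw": 60},
    {"delta_pos": [0.407,-0.2,-0.081],"delta_rot": [-0.002,0,0.123],"claw": 60},
    {"delta_pos": [0.407,-0.2,-0.081],"delta_rot": [-0.002,0,0.123],"claw": 60},
    {"delta_pos": [0.407,-0.2,-0.081],"delta_rot": [-0.002,0,0.123],"claw": 60},
    {"delta_pos": [0.407,-0.2,-0.081],"delta_rot": [-0.002,0,0.123],"claw": 60},
    {"delta_pos": [0.407,-0.2,-0.081],"delta_rot": [-0.002,0,0.123],"claw": 60}
  ],
  "force": 40
}}

```text
time: 0.77
eef_pos: [0.4451, -0.41, 0.2968]
tcp_rot: [0.99, 0.142, -0.0, -0.0]
contact_force: [-0.2, -0.3, -0.1]
opening: 0.598
```

```bash
python3 -c "
from h import *
goto([.562-.0,-.274,.30],16.3)"
```

```text
t 0.77 at [ 0.4451 -0.41    0.2968] open 0.598 F [-0.16 -0.34 -0.05]
dpos [ 0.1504 -0.0977 -0.0031] drot [-0.001   0.     -0.0001] rows 4.302096274005323 0.007963981607744064
```

{"method": "carry_out", "body": {
  "commands": [
    {"delta_pos": [0.15,-0.098,-0.003],"delta_rot": [-0.001,0,0],"claw": 60},
    {"delta_pos": [0.15,-0.098,-0.003],"delta_rot": [-0.001,0,0],"claw": 60},
    {"delta_pos": [0.15,-0.098,-0.003],"delta_rot": [-0.001,0,0],"claw": 60},
    {"delta_pos": [0.15,-0.098,-0.003],"delta_rot": [-0.001,0,0],"claw": 60},
    {"delta_pos": [0.15,-0.098,-0.003],"delta_rot": [-0.001,0,0],"claw": 60},
    {"delta_pos": [0.15,-0.098,-0.003],"delta_rot": [-0.001,0,0],"claw": 60},
    {"delta_pos": [0.15,-0.098,-0.003],"delta_rot": [-0.001,0,0],"claw": 60}
  ]
}}

```text
time: 1.35
eef_pos: [0.5615, -0.2734, 0.2993]
tcp_rot: [0.99, 0.143, -0.001, -0.0]
contact_force: [-0.9, -0.5, -0.7]
opening: 0.601
```

```bash
python3 - <<'E'
from h import *
st=ctrl.get_state(); im,d=ctrl.read_camera('wrist'); save('w1',im)
im2,d2=ctrl.read_camera('top'); save('top1',im2); np.savez('pics/top1.npz',im=im2,d=d2)
np.savez('pics/w1.npz',im=im,d=d,p=st['eef_pos'],q=st['tcp_rot']); print(st['eef_pos'],st['tcp_rot'],st['time'],abs(st['dq']).max())
E
```

```text
[ 0.56148138 -0.27344524  0.2993212 ] [ 9.89774408e-01  1.42639736e-01 -7.25631373e-04 -3.28613662e-05] 1.35 0.04125385183612667
```

View pics/w1.png

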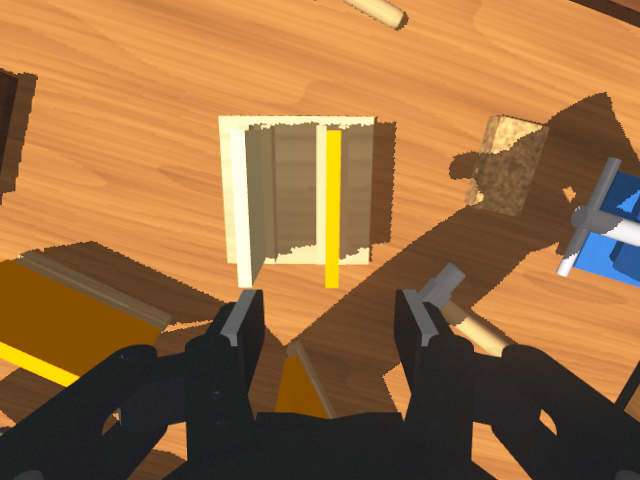

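The wrist view shows the amber board's top as the yellow strip from (333,130) to (332,288), between the fingers and almost parallel to tool x. I'll measure it exactly on the z=0.12 plane.

```bash
cat >> h.py <<'E'
def strip(ci,Rw,c,mask,z):
    n,l,s,_=cv2.connectedComponentsWithStats(mask.astype(np.uint8)); k=1+np.argmax(s[1:,4]); v,u=np.nonzero(l==k)
    Q=onplane(ci,Rw,c,np.c_[u,v],z)[:,:2]
    r=cv2.minAreaRect((Q*1000).astype(np.float32)); m=Q.mean(0); w,V=np.linalg.eigh(np.cov((Q-m).T)); a=V[:,1]*np.sign(V[0,1])
    t=(Q-m)@a; n_=np.array([-a[1],a[0]]); y=(Q-m)@n_
    mid=m+a*(t.max()+t.min())/2
    return len(v),mid.round(4),np.degrees(np.arctan2(a[1],a[0])).round(2),'len',np.ptp(t).round(4),'wid',np.ptp(y).round(4),'px',(u.min(),v.min(),u.max(),v.max())
E
python3 - <<'E'
from h import *
D=np.load('pics/w1.npz'); im,d=D['im'],D['d']; st=dict(eef_pos=D['p'],tcp_rot=D['q'])
ci,Rw,c=campose('wrist',st); P=cloud(ci,Rw,c,d)
hsv=cv2.cvtColor(im,cv2.COLOR_RGB2HSV)
m=np.zeros((480,640),bool); m[110:300,300:360]=1
m&=(hsv[...,1]>200)&(hsv[...,2]>200)
print('z',np.median(P[150:280,333,2]), strip(ci,Rw,c,m,.12))
m&=(P[...,2]>.11);print(strip(ci,Rw,c,m,.12), hsv[200,333])
m=np.zeros((480,640),bool); m[110:300,220:260]=1; m&=(P[...,2]>.113); print('pale',strip(ci,Rw,c,m,.12))
D=np.load('pics/top1.npz');im,d=D['im'],D['d']; ci,Rw,c=campose('top'); save('t1c',im[180:330,180:480])
E
```

```text
z 0.12023451423926745 (2146, array([ 0.5621, -0.2764]), np.float64(15.69), 'len', np.float64(0.1399), 'wid', np.float64(0.0122), 'px', (np.int64(325), np.int64(130), np.int64(340), np.int64(287)))
(2042, array([ 0.562 , -0.2762]), np.float64(15.72), 'len', np.float64(0.1398), 'wid', np.float64(0.0116), 'px', (np.int64(325), np.int64(130), np.int64(340), np.int64(287))) [ 26 255 255]
pale (2443, array([ 0.5398, -0.2004]), np.float64(16.02), 'len', np.float64(0.1401), 'wid', np.float64(0.0147), 'px', (np.int64(230), np.int64(130), np.int64(253), np.int64(287)))
```

```bash
python3 -c "
from h import *
goto([.562,-.276,.092],15.8)"
```

```text
t 1.45 at [ 0.5607 -0.275   0.2995] open 0.601 F [ 0.25 -0.48 -0.22]
dpos [0.0012 0.0014 0.2075] drot [-0.0001  0.0011  0.0074] rows 4.976237016208899 0.06023351574283735
```

{"method": "carry_out", "body": {
  "commands": [
    {"delta_pos": [0.001,0.001,0.04],"delta_rot": [0,0.001,0.007],"claw": 60},
    {"delta_pos": [0.001,0.001,0.08],"delta_rot": [0,0.001,0.007],"claw": 60},
    {"delta_pos": [0.001,0.001,0.12],"delta_rot": [0,0.001,0.007],"claw": 60},
    {"delta_pos": [0.001,0.001,0.15],"delta_rot": [0,0.001,0.007],"claw": 60},
    {"delta_pos": [0.001,0.001,0.18],"delta_rot": [0,0.001,0.007],"claw": 60},
    {"delta_pos": [0.001,0.001,0.2],"delta_rot": [0,0.001,0.007],"claw": 60},
    {"delta_pos": [0.001,0.001,0.208],"delta_rot": [0,0.001,0.007],"claw": 60},
    {"delta_pos": [0.001,0.001,0.208],"delta_rot": [0,0.001,0.007],"claw": 60}
  ]
}}

```text
time: 2.12
eef_pos: [0.5593, -0.2761, 0.0887]
tcp_rot: [0.991, 0.137, -0.002, -0.002]
contact_force: [-0.7, -0.7, 0.3]
opening: 0.6
```

```bash
python3 - <<'E'
from h import *
goto([.562,-.276,.092],15.8)
st=ctrl.get_state(); im,d=ctrl.read_camera('wrist'); save('w2',im); np.savez('pics/w2.npz',im=im,d=d,p=st['eef_pos'],q=st['tcp_rot'])
E
```

```text
t 2.12 at [ 0.5593 -0.2761  0.0887] open 0.6 F [-0.69 -0.73  0.32]
dpos [ 0.0026  0.0006 -0.0033] drot [-0.0042  0.0037 -0.0019] rows 0.10281556831736653 0.047190917455613574
```

View pics/w2.png

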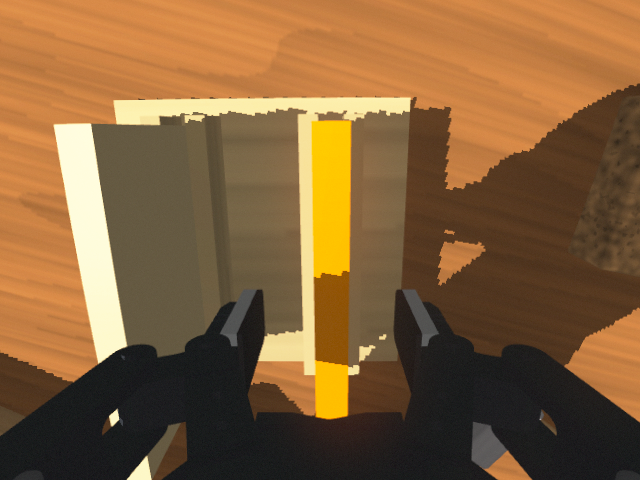

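The board's top (332,120–415) is centred between the fingers at columns about 245 and 415, and the pale board is clear on the left. Closing now.

{"method": "carry_out", "body": {
  "commands": [
    {"delta_pos": [0.002,0.0005,-0.003],"delta_rot": [-0.004,0.003,-0.002],"claw": 60},
    {"delta_pos": [0.002,0.0005,-0.003],"delta_rot": [-0.004,0.003,-0.002],"claw": 30},
    {"delta_pos": [0.002,0.0005,-0.003],"delta_rot": [-0.004,0.003,-0.002],"claw": 15},
    {"delta_pos": [0.002,0.0005,-0.003],"delta_rot": [-0.004,0.003,-0.002],"claw": 0},
    {"delta_pos": [0.002,0.0005,-0.003],"delta_rot": [-0.004,0.003,-0.002],"claw": 0},
    {"delta_pos": [0.002,0.0005,-0.003],"delta_rot": [-0.004,0.003,-0.002],"claw": 0},
    {"delta_pos": [0.002,0.0005,-0.003],"delta_rot": [-0.004,0.003,-0.002],"claw": 0},
    {"delta_pos": [0.002,0.0005,-0.003],"delta_rot": [-0.004,0.003,-0.002],"claw": 0}
  ],
  "force": 70
}}

```text
time: 2.83
eef_pos: [0.5636, -0.277, 0.0958]
tcp_rot: [0.99, 0.138, 0.002, 0.002]
contact_force: [-0.9, 0.4, 5.9]
opening: 0.118
```

```bash
python3 - <<'E'
from h import *
goto([.562,-.276,.30],15.8)
E
```

```text
t 2.83 at [ 0.5636 -0.277   0.0958] open 0.118 F [-0.91  0.44  5.89]
dpos [-0.0006 -0.0005 -0.2042] drot [ 0.0045 -0.0032  0.0008] rows 4.896017822123434 0.044633782383266395
```

{"method": "carry_out", "body": {
  "commands": [
    {"delta_pos": [0,0,-0.02],"delta_rot": [0.002,-0.001,0],"claw": 0},
    {"delta_pos": [0,0,-0.04],"delta_rot": [0.002,-0.001,0],"claw": 0},
    {"delta_pos": [0,0,-0.07],"delta_rot": [0.002,-0.001,0],"claw": 0},
    {"delta_pos": [0,0,-0.11],"delta_rot": [0.002,-0.001,0],"claw": 0},
    {"delta_pos": [0,0,-0.15],"delta_rot": [0.002,-0.001,0],"claw": 0},
    {"delta_pos": [0,0,-0.19],"delta_rot": [0.002,-0.001,0],"claw": 0},
    {"delta_pos": [0,0,-0.21],"delta_rot": [0.002,-0.001,0],"claw": 0},
    {"delta_pos": [0,0,-0.21],"delta_rot": [0.002,-0.001,0],"claw": 0}
  ]
}}

```text
time: 3.5
eef_pos: [0.5648, -0.2776, 0.3135]
tcp_rot: [0.99, 0.138, 0.006, 0.005]
contact_force: [-0.6, 0.0, 0.3]
opening: 0.121
```

```bash
python3 - <<'E'
from h import *
goto([.506,.236,.34],-7)
for n in ['wrist','scene']:
    im,d=ctrl.read_camera(n); save(n+'3',im); st=ctrl.get_state(); print(st['eef_pos'],st['contact_force'])
    np.savez('pics/%s3.npz'%n,im=im,d=d,p=st['eef_pos'],q=st['tcp_rot'])
E
```

```text
t 3.5 at [ 0.5648 -0.2776  0.3135] open 0.121 F [-0.58  0.05  0.32]
dpos [ 0.0841 -0.5098 -0.0319] drot [ 0.0102 -0.0124  0.399 ] rows 12.413158971652468 3.194928470549914
[ 0.56379482 -0.27688739  0.30945228] [-0.05215257  0.39032533 -0.62561749]
[ 0.56273808 -0.27622713  0.30598915] [-0.1427899   0.07342367 -1.3854793 ]
```

View pics/wrist3.png

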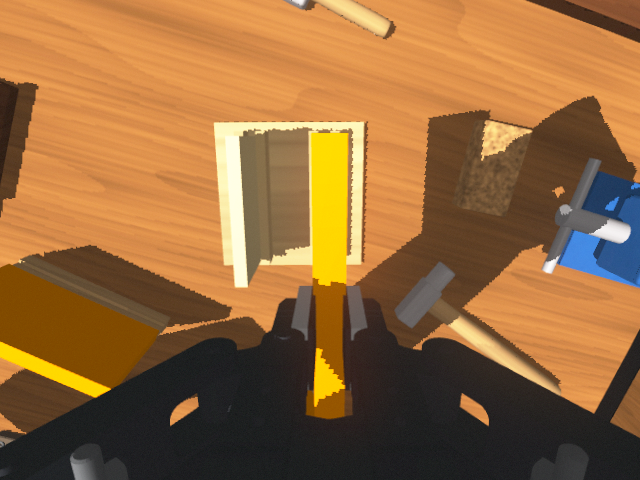

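View pics/scene3.png

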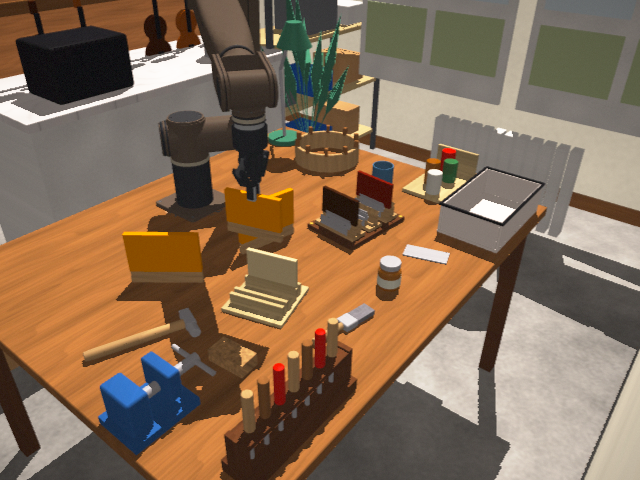

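The board is held and lifted. Its top strip runs from (330,132) to (328,417) in the wrist view, and the pale board stayed in place. Next I'll measure the board in the tool frame.

```bash
cat >> h.py <<'E'
def held(im,d):
    ci=ctrl.camera_info('wrist'); M=ci['mount']; P=cloud(ci,M[:3,:3],M[:3,3],d)
    hsv=cv2.cvtColor(im,cv2.COLOR_RGB2HSV)
    m=(hsv[...,0]>10)&(hsv[...,0]<35)&(hsv[...,1]>200)&(hsv[...,2]>60)&(d>0); m[:,:295]=0; m[:,365:]=0
    m&=(abs(P[...,1])<.02)&(P[...,2]<.03)&(P[...,2]>-.08)
    Q=P[m]; v,u=np.nonzero(m)
    print(len(Q),'rows',v.min(),v.max(),'x',Q[:,0].min(),Q[:,0].max())
    for lo in np.arange(Q[:,0].min(),Q[:,0].max(),.02):
        q=Q[(Q[:,0]>=lo)&(Q[:,0]<lo+.02)]
        if len(q): print('x',round(lo+.01,3),'z med',np.median(q[:,2]).round(4),'y',q[:,1].min().round(4),q[:,1].max().round(4),len(q))
    return Q
E
python3 - <<'E'
from h import *
D=np.load('pics/wrist3.npz'); held(D['im'],D['d'])
goto([.506,.236,.34],-7)
E
```

```text
9054 rows 133 418 x -0.042519669706855 0.06853854960550285
x -0.033 z med -0.0245 y -0.0061 0.0057 1186
x -0.013 z med -0.0245 y -0.0071 0.0053 1326
x 0.007 z med -0.0244 y -0.006 0.006 1447
x 0.027 z med -0.0243 y -0.0063 0.0057 1805
x 0.047 z med -0.0243 y -0.0061 0.0057 2049
x 0.067 z med -0.0241 y -0.0061 0.0057 1241
t 3.6 at [ 0.5627 -0.2762  0.306 ] open 0.112 F [-0.14  0.07 -1.39]
dpos [ 0.0855 -0.5081 -0.0354] drot [ 0.0026 -0.0034  0.3989] rows 12.385634607391783 3.1913585647734095
```

{"method": "carry_out", "body": {
  "commands": [
    {"delta_pos": [0.005,-0.02,-0.03],"delta_rot": [0,0,0.05],"claw": 0},
    {"delta_pos": [0.086,-0.508,-0.035],"delta_rot": [0.003,-0.003,0.399],"claw": 0},
    {"delta_pos": [0.086,-0.508,-0.035],"delta_rot": [0.003,-0.003,0.399],"claw": 0},
    {"delta_pos": [0.086,-0.508,-0.035],"delta_rot": [0.003,-0.003,0.399],"claw": 0},
    {"delta_pos": [0.086,-0.508,-0.035],"delta_rot": [0.003,-0.003,0.399],"claw": 0},
    {"delta_pos": [0.086,-0.508,-0.035],"delta_rot": [0.003,-0.003,0.399],"claw": 0},
    {"delta_pos": [0.086,-0.508,-0.035],"delta_rot": [0.003,-0.003,0.399],"claw": 0},
    {"delta_pos": [0.086,-0.508,-0.035],"delta_rot": [0.003,-0.003,0.399],"claw": 0}
  ]
}}

```text
time: 4.27
eef_pos: [0.5275, 0.0362, 0.3341]
tcp_rot: [0.998, -0.061, -0.003, -0.0]
contact_force: [0.6, 1.1, -0.6]
opening: 0.115
```

```bash
python3 - <<'E'
from h import *
goto([.506,.236,.34],-7)
E
```

```text
t 4.27 at [0.5275 0.0362 0.3341] open 0.115 F [ 0.63  1.09 -0.62]
dpos [-0.0458 -0.1956 -0.0055] drot [-0.0005  0.0058 -0.0005] rows 4.820131924745528 0.046492827529037
```

{"method": "carry_out", "body": {
  "commands": [
    {"delta_pos": [-0.046,-0.196,-0.005],"delta_rot": [0,0.004,0],"claw": 0},
    {"delta_pos": [-0.046,-0.196,-0.005],"delta_rot": [0,0.004,0],"claw": 0},
    {"delta_pos": [-0.046,-0.196,-0.005],"delta_rot": [0,0.004,0],"claw": 0},
    {"delta_pos": [-0.046,-0.196,-0.005],"delta_rot": [0,0.004,0],"claw": 0},
    {"delta_pos": [-0.046,-0.196,-0.005],"delta_rot": [0,0.004,0],"claw": 0},
    {"delta_pos": [-0.046,-0.196,-0.005],"delta_rot": [0,0.004,0],"claw": 0},
    {"delta_pos": [-0.046,-0.196,-0.005],"delta_rot": [0,0.004,0],"claw": 0},
    {"delta_pos": [-0.046,-0.196,-0.005],"delta_rot": [0,0.004,0],"claw": 0}
  ]
}}

```text
time: 4.93
eef_pos: [0.505, 0.2361, 0.3365]
tcp_rot: [0.998, -0.061, -0.003, 0.001]
contact_force: [-0.2, -0.3, -0.8]
opening: 0.117
```

```bash
python3 - <<'E'
from h import *
ctrl.read_camera('top')
st=ctrl.get_state(); im,d=ctrl.read_camera('wrist'); save('w4',im); np.savez('pics/w4.npz',im=im,d=d,p=st['eef_pos'],q=st['tcp_rot'])
goto([.506,.236,.34],-7)
E
```

```text
t 5.03 at [0.5057 0.2352 0.3378] open 0.116 F [-0.44  0.59 -0.74]
dpos [ 0.0002 -0.0008 -0.0022] drot [ 0.0009  0.0043 -0.0019] rows 0.05686305287266601 0.03831882335643515
```

View pics/w4.png

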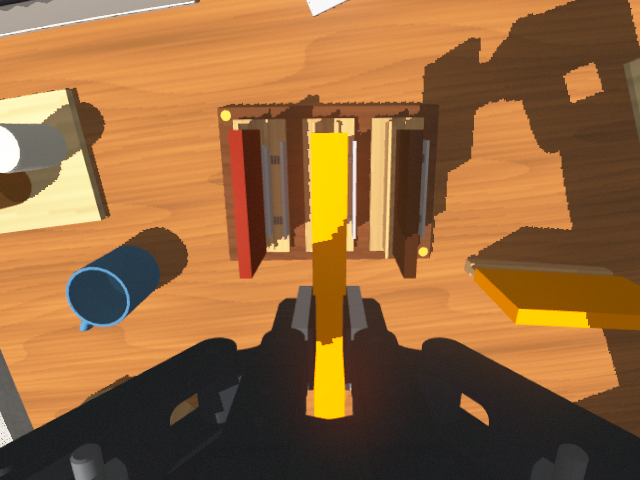

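The wrist view shows red's top from (237,130) to (245,278), brown's from (405,130) to (410,278), and the free clip's base front edge at about (330,118). The held board is centred over the middle clip. I'll now compute the exact offset.

```bash
python3 - <<'E'
from h import *
D=np.load('pics/w4.npz'); im,d=D['im'],D['d']; st=dict(eef_pos=D['p'],tcp_rot=D['q'])
ci,Rw,c=campose('wrist',st); P=cloud(ci,Rw,c,d)
out=[]
for n,(a,b) in dict(red=(222,256),brown=(388,424)).items():
    m=np.zeros((480,640),bool); m[120:290,a:b]=1; m&=(P[...,2]>.131)
    print(n,'z',np.median(P[m][:,2]).round(4)); r=strip(ci,Rw,c,m,.137); print(r); out.append(r[1])
a,b=out; mid=(a+b)/2; v=a-b; print('mid',mid,'sep',np.linalg.norm(v),'yaw',np.degrees(np.arctan2(-v[0],v[1])))
held(im,d)
z=P[...,2]
for u in (310,345,350,377): print(u,[(v_,z[v_,u].round(3),im[v_,u].tolist()) for v_ in range(98,136,3)])
cv2.imwrite('pics/w4c.png',cv2.resize(im[90:290,210:450,::-1],None,fx=3,fy=3,interpolation=cv2.INTER_CUBIC))
E
```

```text
red z 0.1372
(2192, array([0.5151, 0.3164]), np.float64(-6.26), 'len', np.float64(0.1404), 'wid', np.float64(0.0149), 'px', (np.int64(228), np.int64(129), np.int64(253), np.int64(278)))
brown z 0.1373
(2140, array([0.4956, 0.1592]), np.float64(-6.48), 'len', np.float64(0.1404), 'wid', np.float64(0.014), 'px', (np.int64(402), np.int64(129), np.int64(423), np.int64(278)))
mid [0.50535 0.2378 ] sep 0.15840482947183146 yaw -7.071179597526752
9054 rows 133 418 x -0.04232138262262204 0.068358644901213
x -0.032 z med -0.0245 y -0.0065 0.0054 1212
x -0.012 z med -0.0245 y -0.0064 0.0049 1310
x 0.008 z med -0.0244 y -0.0064 0.0052 1455
x 0.028 z med -0.0243 y -0.0066 0.0052 1815
x 0.048 z med -0.0243 y -0.0065 0.0053 2037
x 0.068 z med -0.0242 y -0.0066 0.0053 1225
310 [(98, np.float64(0.001), [110, 70, 39]), (101, np.float64(-0.002), [106, 64, 37]), (104, np.float64(-0.0), [114, 68, 36]), (107, np.float64(0.015), [91, 54, 31]), (110, np.float64(0.015), [92, 52, 29]), (113, np.float64(0.014), [92, 52, 29]), (116, np.float64(0.014), [89, 50, 27]), (119, np.float64(0.029), [234, 186, 120]), (12
[... 1156 characters left out ...]
), [250, 215, 137]), (128, np.float64(0.026), [250, 217, 138]), (131, np.float64(0.026), [250, 218, 140]), (134, np.float64(0.028), [251, 218, 142])]
377 [(98, np.float64(-0.0), [224, 146, 76]), (101, np.float64(-0.001), [229, 151, 79]), (104, np.float64(-0.001), [107, 67, 39]), (107, np.float64(0.015), [151, 92, 55]), (110, np.float64(0.015), [155, 94, 53]), (113, np.float64(0.014), [145, 86, 50]), (116, np.float64(0.013), [86, 51, 29]), (119, np.float64(0.026), [247, 211, 138]), (122, np.float64(0.027), [246, 205, 133]), (125, np.float64(0.026), [246, 207, 132]), (128, np.float64(0.027), [247, 205, 132]), (131, np.float64(0.026), [246, 205, 133]), (134, np.float64(0.026), [245, 204, 131])]
```

View pics/w4c.png

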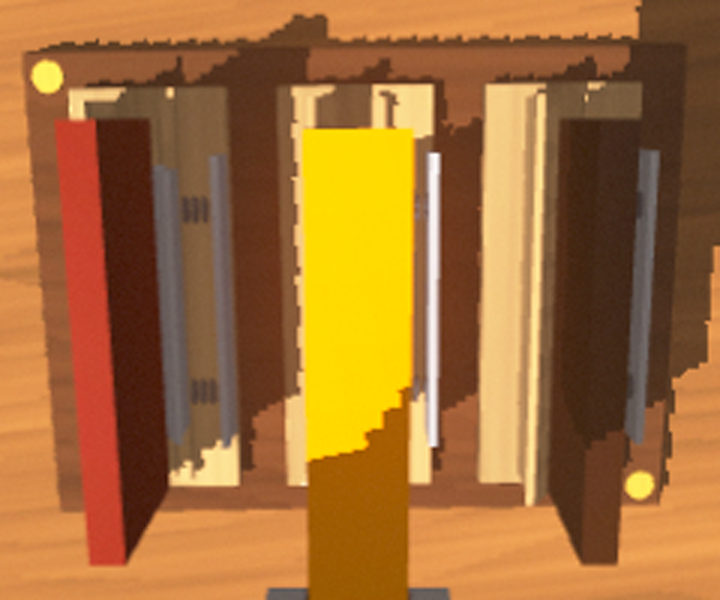

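```bash
cat >> h.py <<'E'
def tool(st,X): return R.from_quat(st['tcp_rot']).inv().apply(np.atleast_2d(X)-st['eef_pos'])
E
python3 - <<'E'
from h import *
D=np.load('pics/w4.npz'); im,d=D['im'],D['d']; st=dict(eef_pos=D['p'],tcp_rot=D['q'])
ci,Rw,c=campose('wrist',st)
g=cv2.cvtColor(im,cv2.COLOR_RGB2GRAY).astype(float)
def edge(u,lo,hi,sgn):
    col=g[lo:hi,u]; k=np.argmax(sgn*np.diff(col)); return lo+k+.5
for u in (350,352): 
    f=edge(u,112,124,1); r=edge(u,244,260,-1); X=onplane(ci,Rw,c,[[u,f],[u,r]],.027)
    print(u,f,r,'tool mid',tool(st,X).mean(0).round(4),'len',np.linalg.norm(X[0]-X[1]).round(4),'world mid',X.mean(0).round(4))
print('boards mid in tool',tool(st,[.50535,.2378,.137]).round(4), 'yaw tool',np.degrees(2*np.arctan2(D['q'][1],D['q'][0])))
# clip features on row 200: profile
for v in (127,): print([(u,int(g[v,u])) for u in range(296,362)])
P=cloud(ci,Rw,c,d); T=tool(st,P.reshape(-1,3)).reshape(480,640,3)
for v in (190,):
    print([(u,T[v,u,1].round(4),P[v,u,2].round(3)) for u in list(range(300,313))+list(range(346,360))])
E
```

```text
350 117.5 250.5 tool mid [0.0043 0.025  0.3101] len 0.1594 world mid [0.5049 0.21   0.027 ]
352 117.5 250.5 tool mid [0.0043 0.0274 0.3101] len 0.1594 world mid [0.5046 0.2077 0.027 ]
boards mid in tool [[ 0.0008 -0.0025  0.2001]] yaw tool -7.060466915304338
[(296, 60), (297, 62), (298, 64), (299, 60), (300, 61), (301, 63), (302, 84), (303, 97), (304, 98), (305, 100), (306, 98), (307, 99), (308, 176), (309, 209), (310, 209), (311, 204), (312, 212), (313, 219), (314, 193), (315, 131), (316, 99), (317, 103), (318, 105), (319, 105), (320, 102), (321, 103), (322, 96), (323, 95), (324, 94), (325, 93), (326, 92), (327, 97), (328, 100), (329, 99), (330, 98), (331, 97), (332, 97), (333, 120), (334, 199), (335, 220), (336, 220), (337, 220), (338, 177), (339, 112), (340, 103), (341, 194), (342, 221), (343, 222), (344, 221), (345, 220), (346, 218), (347, 218), (348, 217), (349, 219), (350, 218), (351, 219), (352, 220), (353, 213), (354, 137), (355, 65), (356, 64), (357, 66), (358, 67), (359, 97), (360, 107), (361, 106)]
[(300, np.float64(-0.0357), np.float64(0.016)), (301, np.float64(-0.0346), 
[... 474 characters left out ...]
at64(0.361)), (312, np.float64(-0.0063), np.float64(0.361)), (346, np.float64(0.0051), np.float64(0.362)), (347, np.float64(0.0214), np.float64(0.026)), (348, np.float64(0.0226), np.float64(0.027)), (349, np.float64(0.0237), np.float64(0.029)), (350, np.float64(0.025), np.float64(0.027)), (351, np.float64(0.0261), np.float64(0.029)), (352, np.float64(0.026), np.float64(0.05)), (353, np.float64(0.0267), np.float64(0.057)), (354, np.float64(0.0278), np.float64(0.057)), (355, np.float64(0.029), np.float64(0.057)), (356, np.float64(0.0329), np.float64(0.017)), (357, np.float64(0.0342), np.float64(0.016)), (358, np.float64(0.0356), np.float64(0.013)), (359, np.float64(0.0369), np.float64(0.013))]
```

```bash
python3 - <<'E'
from h import *
goto([.507,.238,.19],-7)
E
```

```text
t 5.03 at [0.5057 0.2352 0.3378] open 0.116 F [-0.44  0.59 -0.74]
dpos [ 0.0016 -0.003   0.1478] drot [ 0.0009  0.0043 -0.0019] rows 3.5445468914654423 0.03831882335643515
```

{"method": "carry_out", "body": {
  "commands": [
    {"delta_pos": [0.001,-0.001,0.03],"delta_rot": [0.001,0.004,0],"claw": 0},
    {"delta_pos": [0.001,-0.002,0.06],"delta_rot": [0.001,0.006,0],"claw": 0},
    {"delta_pos": [0.001,-0.002,0.09],"delta_rot": [0.001,0.006,0],"claw": 0},
    {"delta_pos": [0.001,-0.002,0.115],"delta_rot": [0.001,0.006,0],"claw": 0},
    {"delta_pos": [0.001,-0.002,0.135],"delta_rot": [0.001,0.006,0],"claw": 0},
    {"delta_pos": [0.001,-0.002,0.145],"delta_rot": [0.001,0.006,0],"claw": 0},
    {"delta_pos": [0.001,-0.002,0.147],"delta_rot": [0.001,0.006,0],"claw": 0},
    {"delta_pos": [0.001,-0.002,0.147],"delta_rot": [0.001,0.006,0],"claw": 0}
  ]
}}

```text
time: 5.7
eef_pos: [0.5065, 0.2362, 0.1905]
tcp_rot: [0.998, -0.063, 0.0, 0.0]
contact_force: [0.0, 0.4, -1.0]
opening: 0.116
```

```bash
python3 - <<'E'
from h import *
im,d=ctrl.read_camera('top'); save('top5',im); np.savez('pics/top5.npz',im=im,d=d)
im,d=ctrl.read_camera('scene'); save('sc5',cv2.resize(im[130:250,290:430],None,fx=4,fy=4,interpolation=cv2.INTER_CUBIC))
st=ctrl.get_state(); im,d=ctrl.read_camera('wrist'); save('w5',im); np.savez('pics/w5.npz',im=im,d=d,p=st['eef_pos'],q=st['tcp_rot'])
goto([.507,.238,.19],-7)
E
```

```text
t 5.85 at [0.5076 0.2371 0.1929] open 0.115 F [ 0.23 -0.13 -0.53]
dpos [-0.0007 -0.0008  0.0029] drot [-0.0014 -0.0051 -0.0024] rows 0.07479171966052103 0.046768519605507076
```

View pics/w5.png

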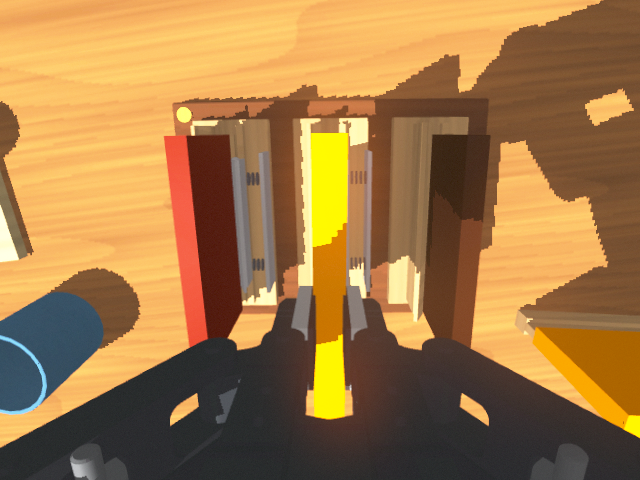

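View pics/sc5.png

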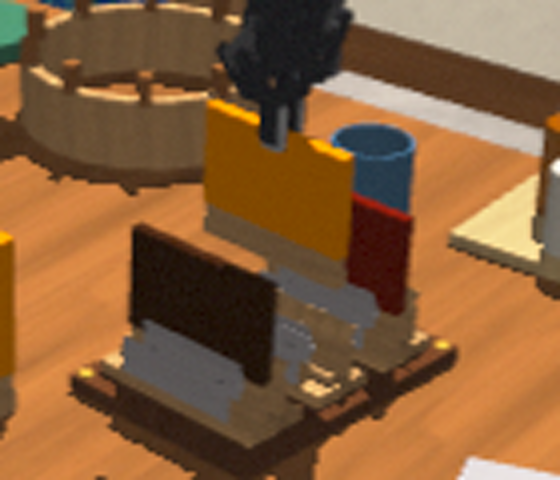

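```bash
python3 - <<'E'
from h import *
D=np.load('pics/w5.npz'); im,d=D['im'],D['d']; st=dict(eef_pos=D['p'],tcp_rot=D['q'])
ci,Rw,c=campose('wrist',st); P=cloud(ci,Rw,c,d)
T=tool(st,P.reshape(-1,3)).reshape(480,640,3)
for n,(a,b) in dict(red=(150,250),brown=(425,500)).items():
    m=np.zeros((480,640),bool); m[125:350,a:b]=1; m&=(P[...,2]>.1345)&(P[...,2]<.142)
    t=T[m]; v,u=np.nonzero(m)
    print(n,len(t),'z',np.median(P[m][:,2]).round(4),'tool x',t[:,0].min().round(4),t[:,0].max().round(4),'rows',v.min(),v.max())
    for x0 in (-.05,-.03,0,.03,.05):
        q=t[abs(t[:,0]-x0)<.006]
        if len(q): print('   x',x0,'y',q[:,1].min().round(4),q[:,1].max().round(4))
g=cv2.cvtColor(im,cv2.COLOR_RGB2GRAY).astype(float)
h=held(im,d)
print('base ends, per column (z jumps)')
for u in (255,262,300,305,360,365,395,405):
    col=P[:,u,2]; v=[k for k in range(100,320) if abs(col[k]-.027)<.004]
    if v: 
        X=onplane(ci,Rw,c,[[u,v[0]-.5],[u,v[-1]+.5]],.027); t=tool(st,X); print(u,v[0],v[-1],t[:,0].round(4),'y',t[:,1].round(4),'len',np.linalg.norm(X[0]-X[1]).round(4))
# rack base at .015
for u in (280,285,378,384):
    col=P[:,u,2]; v=[k for k in range(90,325) if abs(col[k]-.015)<.004]
    X=onplane(ci,Rw,c,[[u,v[0]-.5],[u,v[-1]+.5]],.015); t=tool(st,X); print('rack',u,v[0],v[-1],t[:,0].round(4),t[:,1].round(4))
print('free clip row 127/200 profile y,z')
for v in (127,200,265):print(v,[(u,float(T[v,u,1].round(4)),float(P[v,u,2].round(3))) for u in range(288,384,2)])
E
```

```text
red 4711 z 0.1372 tool x -0.0579 0.0668 rows 136 347
   x -0.05 y -0.0862 -0.0737
   x -0.03 y -0.087 -0.074
   x 0 y -0.0873 -0.0744
   x 0.03 y -0.0878 -0.0748
   x 0.05 y -0.0877 -0.0751
brown 4655 z 0.1374 tool x -0.059 0.0674 rows 135 348
   x -0.05 y 0.0737 0.0857
   x -0.03 y 0.0731 0.0854
   x 0 y 0.0727 0.0852
   x 0.03 y 0.0725 0.0849
   x 0.05 y 0.0719 0.0847
9025 rows 133 418 x -0.04270041970315186 0.06836327913278892
x -0.033 z med -0.0245 y -0.0065 0.0054 1183
x -0.013 z med -0.0244 y -0.0064 0.0049 1322
x 0.007 z med -0.0244 y -0.0064 0.0053 1441
x 0.027 z med -0.0243 y -0.0065 0.0052 1780
x 0.047 z med -0.0243 y -0.0065 0.0053 2044
x 0.067 z med -0.0242 y -0.0065 0.0053 1255
base ends, per column (z jumps)
255 119 305 [ 0.0787 -0.082 ] y [-0.0589 -0.0668] len 0.1609
262 119 304 [ 0.0787 -0.081 ] y [-0.0533 -0.0604] len 0.1598
300 118 285 [ 0.0793 -0.0627] y [-0.0233 -0.0259] len 0.142
305 118 285 [ 0.0793 -0.0627] y [-0.0193 -0.0215] len 0.142
360 117 292 [ 0.0801 -0.0693] y [0.0241 0.0272] len 0.1495
365 117 297 [ 0.0801 -0.0741] y [0.028  0.0318] len 0.1543
395 117 
[... 2878 characters left out ...]
0, -0.0037, 0.218), (322, -0.003, 0.217), (324, -0.0023, 0.217), (326, -0.0016, 0.217), (328, -0.0009, 0.218), (330, -0.0002, 0.216), (332, 0.0005, 0.217), (334, 0.0012, 0.217), (336, 0.0019, 0.218), (338, 0.0026, 0.217), (340, 0.0033, 0.216), (342, 0.004, 0.217), (344, 0.0047, 0.217), (346, 0.0125, 0.069), (348, 0.014, 0.068), (350, 0.0169, 0.044), (352, 0.0197, 0.027), (354, 0.0214, 0.028), (356, 0.0215, 0.05), (358, 0.0249, 0.027), (360, 0.0247, 0.05), (362, 0.0283, 0.028), (364, 0.0278, 0.051), (366, 0.0289, 0.057), (368, 0.0304, 0.057), (370, 0.0366, 0.016), (372, 0.0385, 0.015), (374, 0.0403, 0.015), (376, 0.042, 0.016), (378, 0.0438, 0.016), (380, 0.0456, 0.016), (382, 0.0473, 0.017)]
```

```bash
python3 - <<'E'
from h import *
D=np.load('pics/w5.npz'); im,d=D['im'],D['d']; st=dict(eef_pos=D['p'],tcp_rot=D['q'])
ci,Rw,c=campose('wrist',st); P=cloud(ci,Rw,c,d); T=tool(st,P.reshape(-1,3)).reshape(480,640,3)
up=tool(st,st['eef_pos']+np.array([0,0,1]))[0]; print('world up in tool',up.round(4))
# use tool z of face points; inner faces
for n,(a,b),sg in (('red',(188,238),1),('brown',(425,470),-1)):
    m=np.zeros((480,640),bool); m[145:250,a:b]=1; m&=(P[...,2]>.075)&(P[...,2]<.132)
    t=T[m]; A=np.c_[t[:,0],t[:,2],np.ones(len(t))]
    k=np.linalg.lstsq(A,t[:,1],rcond=None)[0]; r=t[:,1]-A@k; ok=abs(r)<.0015; k=np.linalg.lstsq(A[ok],t[ok,1],rcond=None)[0]
    print(n,ok.sum(),'y = ',k.round(4),'at x0 z(.137)',(k[1]*(st['eef_pos'][2]-.137)+k[2]).round(4),'z(.027)',(k[1]*(st['eef_pos'][2]-.027)+k[2]).round(4))
    # front vertical edge
    E=[]
    for u in range(a,b):
        col=P[:,u,2]; v=[q for q in range(125,150) if .07<col[q]<.135 and np.all((col[q:q+5]>.07))]
        if v: 
            q=v[0]; zz=np.median(P[q:q+6,u,2]); X=onplane(ci,Rw,c,[[u,q-.5]],zz); E.append((u,q,zz,tool(st,X)[0,0]))
    E=np.array(E); print(E[::5].round(4).tolist()); print(' edge dx/dz',np.polyfit(E[:,2],E[:,3],1).round(4))
E
```

```text
world up in tool [ 0.0046 -0.0012 -1.    ]
red 3147 y =  [-0.0173  0.0265 -0.0764] at x0 z(.137) -0.0749 z(.027) -0.072
[[188.0, 136.0, 0.1353, 0.0669], [193.0, 126.0, 0.0714, 0.073], [198.0, 136.0, 0.1183, 0.0667], [203.0, 136.0, 0.1095, 0.0666], [208.0, 136.0, 0.1012, 0.0665], [213.0, 134.0, 0.0906, 0.0677], [218.0, 134.0, 0.0801, 0.0676], [223.0, 143.0, 0.0706, 0.0615]]
 edge dx/dz [-0.0218  0.0694]
brown 2661 y =  [-0.0107  0.0217  0.0719] at x0 z(.137) 0.0731 z(.027) 0.0755
[[425.0, 125.0, 0.071, 0.0735], [439.0, 134.0, 0.0781, 0.0676], [444.0, 134.0, 0.0899, 0.0677], [449.0, 135.0, 0.1013, 0.0672], [454.0, 135.0, 0.1137, 0.0673], [459.0, 135.0, 0.1233, 0.0674], [464.0, 135.0, 0.1327, 0.0675]]
 edge dx/dz [-0.0067  0.0681]
```

```bash
python3 - <<'E'
from h import *
for f in ('w1','w4','w5'):
    D=np.load(f'pics/{f}.npz'); im,d=D['im'],D['d']; st=dict(eef_pos=D['p'],tcp_rot=D['q'])
    ci,Rw,c=campose('wrist',st); P=cloud(ci,Rw,c,d); m=(abs(P[...,2])<.008)&(d>0); m[300:]=0
    q=P[m]; k=np.linalg.lstsq(np.c_[q[:,:2],np.ones(len(q))],q[:,2],rcond=None)[0]
    # plane z = a x + b y + c in world -> normal
    n=np.array([-k[0],-k[1],1]); 
    print(f,m.sum(),'plane',k.round(4),'normal in tool',R.from_quat(st['tcp_rot']).inv().apply(n).round(4),'tool-reported up',tool(st,st['eef_pos']+[0,0,1])[0].round(4))
E
```

```text
w1 149247 plane [ 0.0002 -0.0008 -0.    ] normal in tool [-0.0014 -0.0011 -1.    ] tool-reported up [-1.4e-03 -3.0e-04 -1.0e+00]
w4 132213 plane [-0.     -0.0007  0.0005] normal in tool [-5.4e-03  8.0e-04 -1.0e+00] tool-reported up [-0.0053  0.0014 -1.    ]
w5 128482 plane [-0.0002 -0.0007  0.0006] normal in tool [ 0.0047 -0.0019 -1.    ] tool-reported up [ 0.0046 -0.0012 -1.    ]
```

Base, cheek and plane fits agree. The other two boards sit about 2 mm off-centre and lean slightly, so I'm using the clip base and slot as the reference. Corrections in tool axes are x +1.8 mm, y +1.5 mm and yaw −0.0145. I'll lower to just above the jaw lip.

{"method": "carry_out", "body": {
  "commands": [
    {"delta_pos": [0.0018,0.0015,0.003],"delta_rot": [-0.001,-0.005,-0.0145],"claw": 0},
    {"delta_pos": [0.0018,0.0015,0.012],"delta_rot": [-0.001,-0.005,-0.0145],"claw": 0},
    {"delta_pos": [0.0018,0.0015,0.02],"delta_rot": [-0.001,-0.005,-0.0145],"claw": 0},
    {"delta_pos": [0.0018,0.0015,0.028],"delta_rot": [-0.001,-0.005,-0.0145],"claw": 0},
    {"delta_pos": [0.0018,0.0015,0.028],"delta_rot": [-0.001,-0.005,-0.0145],"claw": 0},
    {"delta_pos": [0.0018,0.0015,0.028],"delta_rot": [-0.001,-0.005,-0.0145],"claw": 0}
  ]
}}

```text
time: 6.35
eef_pos: [0.5085, 0.2352, 0.1635]
tcp_rot: [0.998, -0.055, -0.001, 0.0]
contact_force: [0.6, 0.0, -1.3]
opening: 0.115
```

```bash
cat > look.py <<'E'
from h import *
import sys
f=sys.argv[1]
ctrl.read_camera('top')
im,d=ctrl.read_camera('scene'); save('sc'+f,cv2.resize(im[130:250,290:430],None,fx=4,fy=4,interpolation=cv2.INTER_CUBIC))
st=ctrl.get_state(); im,d=ctrl.read_camera('wrist'); save('w'+f,im); np.savez(f'pics/w{f}.npz',im=im,d=d,p=st['eef_pos'],q=st['tcp_rot'])
print(st['eef_pos'].round(4),'F',st['contact_force'].round(2),'t',st['time'],'open',st['opening'])
ci,Rw,c=campose('wrist',st); P=cloud(ci,Rw,c,d)
y=np.radians(-6.35); Rg=R.from_matrix(np.array([[np.cos(y),np.sin(y),0],[np.sin(y),-np.cos(y),0],[0,0,-1]]))
L=Rg.inv().apply(P.reshape(-1,3)-st['eef_pos']).reshape(480,640,3)   # levelled clip-aligned frame at TCP
print('tool rot err (to levelled clip yaw)',(R.from_quat(st['tcp_rot']).inv()*Rg).as_rotvec().round(4))
hsv=cv2.cvtColor(im,cv2.COLOR_RGB2HSV)
m=(hsv[...,0]>10)&(hsv[...,0]<35)&(hsv[...,1]>200)&(hsv[...,2]>60)&(d>0)&(abs(L[...,1])<.02)&(L[...,2]<-.015)&(L[...,2]>-.035)
q=L[m]; print('held top: front x',q[:,0].max().round(4),'ctr x',(q[:,0].max()-.07).round(4),'z',np.median(q[:,2]).round(4),'world top z',np.median(P[m][:,2]).round(4))
for x0 in (-.03,.02,.04,.06):
    w=q[abs(q[:,0]-x0)<.006]; print('   x',x0,'y',w[:,1].min().round(4),w[:,1].max().round(4),'c',((w[:,1].min()+w[:,1].max())/2).round(4))
def lp(uv,z): return Rg.inv().apply(onplane(ci,Rw,c,uv,z)-st['eef_pos'])
z=P[...,2]
B=(abs(z-.027)<.005)
F=[];Rr=[]
for u in range(220,440):
    v=np.nonzero(B[100:330,u])[0]+100
    if len(v)>4 and 110<v[0]<140:
        t=lp([[u,v[0]-.5],[u,v[-1]+.5]],.027); F.append((t[0,1],t[0,0])); 
        if abs(t[0,0]-t[1,0]-.16)<.003: Rr.append((t[:,1].mean(),t[:,0].mean()))
F=np.array(F);Rr=np.array(Rr); k=np.polyfit(F[:,0],F[:,1],1); r=F[:,1]-np.polyval(k,F[:,0]); F=F[abs(r)<.002]; k=np.polyfit(F[:,0],F[:,1],1)
print('base front x = %.4f*y + %.4f'%tuple(k),len(F),'-> ctr x',(k[1]-.08).round(4),'; from both ends',len(Rr),Rr[:,1].mean().round(4) if len(Rr) else '')
ys=[]
for v in range(120,320,3):
    row=np.nonzero(B[v,280:385])[0]+280
    if len(row)<6: continue
    t=lp([[row[0]-.5,v],[row[-1]+.5,v]],.027); 
    ys.append((v,t[0,0].round(3),t[0,1].round(4),t[1,1].round(4)))
print('base sides (row,x,yL,yR):',[tuple(float(a) for a in y) for y in ys[::3]])
yl=np.array([y[2] for y in ys]); yr=np.array([y[3] for y in ys]); a=yl[abs(yl+.03)<.004]; b=yr[abs(yr-.03)<.004]; print('median L',np.median(a).round(4),len(a),'R',np.median(b).round(4),len(b),'ctr y',((np.median(a)+np.median(b))/2).round(4))
E
python3 look.py 6
```

```text
[0.5093 0.2354 0.1648] F [ 1.01 -0.18 -0.82] t 6.45 open 0.11068235105962336
tool rot err (to levelled clip yaw) [-0.0003  0.      0.0009]
held top: front x 0.0684 ctr x -0.0016 z -0.0244 world top z 0.1892
   x -0.03 y -0.0064 0.0054 c -0.0005
   x 0.02 y -0.0063 0.0052 c -0.0006
   x 0.04 y -0.0068 0.0053 c -0.0007
   x 0.06 y -0.0066 0.0052 c -0.0007
base front x = 0.0011*y + 0.0783 168 -> ctr x -0.0017 ; from both ends 37 -0.0017
base sides (row,x,yL,yR): [(120.0, 0.077, -0.0297, 0.0301), (129.0, 0.07, -0.0291, 0.0296), (138.0, 0.064, -0.0293, 0.0298), (147.0, 0.058, -0.0294, 0.03), (156.0, 0.051, -0.0303, 0.0272), (165.0, 0.045, -0.0305, 0.0274), (174.0, 0.038, -0.0299, 0.0275), (183.0, 0.031, -0.0301, 0.0269), (192.0, 0.024, -0.0303, 0.0271), (201.0, 0.018, -0.0304, 0.0273), (210.0, 0.011, -0.0298, 0.0275), (219.0, 0.004, -0.03, 0.0269), (228.0, -0.004, -0.0302, 0.0271), (237.0, -0.011, -0.0304, 0.0273), (246.0, -0.018, -0.0306, 0.0274), (255.0, -0.025, -0.03, 0.0269), (264.0, -0.033, -0.0301, 0.027), (273.0, -0.041, -0.0303, 0.0264), (282.0, -0.048, -0.0305, 0.0274), (291.0, -0.056, -0.0299, 0.0276)]
median L -0.0301 60 R 0.0274 60 ctr y -0.0013
```

View pics/w6.png

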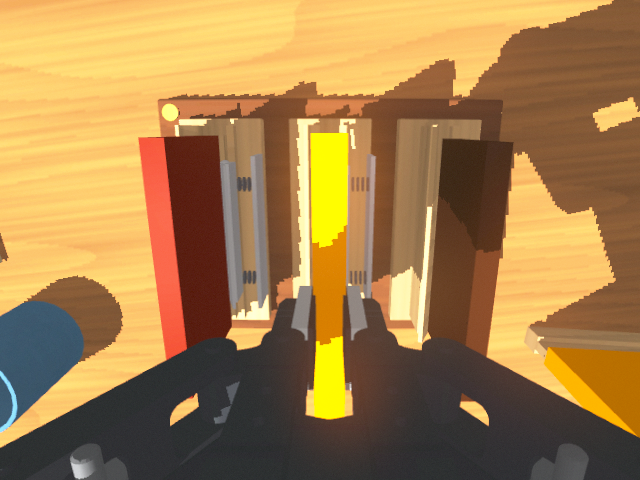

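View pics/sc6.png

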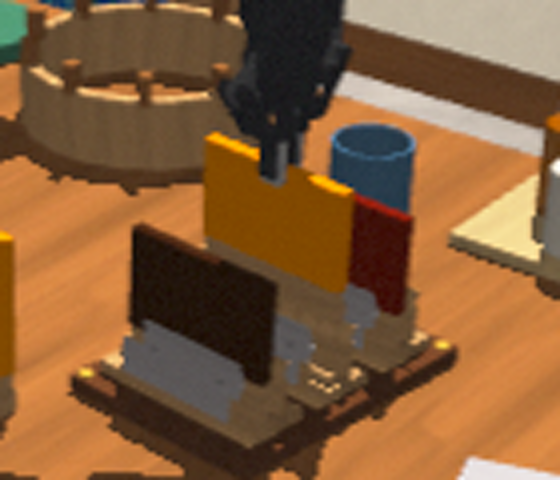

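Level and aligned: board centre x is −1.6 mm against base −1.7 mm, and y is −0.6 mm against about 0. I'll descend onto the lip and begin pushing, watching the force.

{"method": "carry_out", "body": {
  "commands": [
    {"delta_pos": [0,0.0006,0.006],"delta_rot": [0,0,0],"claw": 0},
    {"delta_pos": [0,0.0006,0.012],"delta_rot": [0,0,0],"claw": 0},
    {"delta_pos": [0,0.0006,0.018],"delta_rot": [0,0,0],"claw": 0},
    {"delta_pos": [0,0.0006,0.023],"delta_rot": [0,0,0],"claw": 0},
    {"delta_pos": [0,0.0006,0.027],"delta_rot": [0,0,0],"claw": 0},
    {"delta_pos": [0,0.0006,0.031],"delta_rot": [0,0,0],"claw": 0},
    {"delta_pos": [0,0.0006,0.034],"delta_rot": [0,0,0],"claw": 0},
    {"delta_pos": [0,0.0006,0.034],"delta_rot": [0,0,0],"claw": 0}
  ],
  "force": 90
}}

```text
time: 7.17
eef_pos: [0.5101, 0.2348, 0.1314]
tcp_rot: [0.998, -0.055, 0.001, -0.0]
contact_force: [0.6, -0.9, 1.2]
opening: 0.106
```

```bash
python3 look.py 7
```

```text
[0.5101 0.2348 0.1315] F [ 1.32 -0.05  1.59] t 7.2667 open 0.11086745812538597
tool rot err (to levelled clip yaw) [-0.0006 -0.0022  0.0008]
held top: front x 0.0683 ctr x -0.0017 z -0.0243 world top z 0.1558
   x -0.03 y -0.0064 0.0051 c -0.0007
   x 0.02 y -0.0063 0.0052 c -0.0005
   x 0.04 y -0.0065 0.0053 c -0.0006
   x 0.06 y -0.0066 0.0054 c -0.0006
base front x = -0.0019*y + 0.0774 160 -> ctr x -0.0026 ; from both ends 0 
base sides (row,x,yL,yR): [(120.0, 0.076, -0.0303, 0.0292), (129.0, 0.07, -0.0298, 0.0293), (138.0, 0.065, -0.03, 0.0295), (147.0, 0.059, -0.0301, 0.029), (156.0, 0.053, -0.0303, 0.0292), (165.0, 0.048, -0.0304, 0.0268), (174.0, 0.042, -0.0306, 0.0269), (183.0, 0.036, -0.0308, 0.0271), (192.0, 0.03, -0.0309, 0.0266), (201.0, 0.024, -0.0304, 0.0268), (210.0, 0.017, -0.0306, 0.0269), (219.0, 0.011, -0.0308, 0.0264), (228.0, 0.005, -0.031, 0.0266), (237.0, -0.001, -0.0305, 0.0268), (246.0, -0.008, -0.0307, 0.027), (255.0, -0.014, -0.0309, 0.0265), (264.0, -0.021, -0.0311, 0.0266), (273.0, -0.028, -0.0305, 0.0268), (282.0, -0.035, -0.0307, 0.027), (291.0, -0.042, -0.0309, 0.0265)]
median L -0.0306 60 R 0.0268 60 ctr y -0.0019
```

View pics/sc7.png

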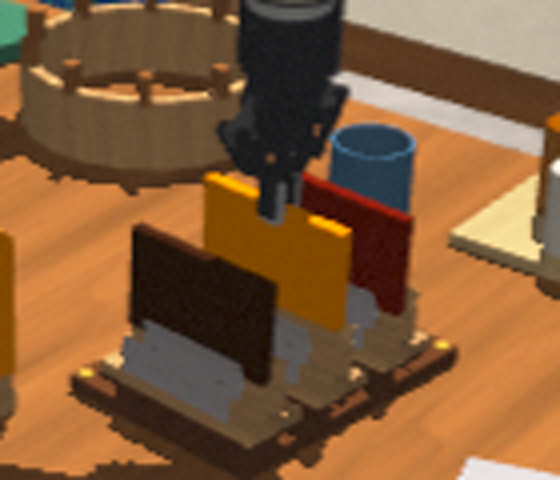

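{"method": "carry_out", "body": {
  "commands": [
    {"delta_pos": [-0.0007,0,0.003],"delta_rot": [0,-0.002,0],"claw": 0},
    {"delta_pos": [-0.0007,0,0.006],"delta_rot": [0,-0.002,0],"claw": 0},
    {"delta_pos": [-0.0007,0,0.009],"delta_rot": [0,-0.002,0],"claw": 0},
    {"delta_pos": [-0.0007,0,0.012],"delta_rot": [0,-0.002,0],"claw": 0},
    {"delta_pos": [-0.0007,0,0.015],"delta_rot": [0,-0.002,0],"claw": 0},
    {"delta_pos": [-0.0007,0,0.017],"delta_rot": [0,-0.002,0],"claw": 0},
    {"delta_pos": [-0.0007,0,0.019],"delta_rot": [0,-0.002,0],"claw": 0},
    {"delta_pos": [-0.0007,0,0.019],"delta_rot": [0,-0.002,0],"claw": 0}
  ]
}}

```text
time: 7.98
eef_pos: [0.5088, 0.2353, 0.1129]
tcp_rot: [0.998, -0.055, -0.001, -0.0]
contact_force: [-3.6, -0.4, 7.7]
opening: 0.11
```

```bash
python3 look.py 8
```

```text
[0.5088 0.2353 0.1129] F [-3.17 -0.96  7.41] t 8.0833 open 0.10819917698267614
tool rot err (to levelled clip yaw) [-0.0008  0.0018  0.0007]
held top: front x 0.0684 ctr x -0.0016 z -0.0243 world top z 0.1373
   x -0.03 y -0.0064 0.0051 c -0.0007
   x 0.02 y -0.0063 0.0052 c -0.0005
   x 0.04 y -0.0066 0.0053 c -0.0007
   x 0.06 y -0.0066 0.0053 c -0.0007
base front x = 0.0005*y + 0.0787 156 -> ctr x -0.0013 ; from both ends 0 
base sides (row,x,yL,yR): [(120.0, 0.075, -0.0299, 0.0294), (129.0, 0.07, -0.0301, 0.0295), (138.0, 0.065, -0.0296, 0.0297), (147.0, 0.06, -0.0298, 0.0299), (156.0, 0.054, -0.03, 0.0295), (165.0, 0.049, -0.0301, 0.0272), (174.0, 0.043, -0.0303, 0.0274), (183.0, 0.038, -0.0305, 0.0269), (192.0, 0.032, -0.0306, 0.0271), (201.0, 0.027, -0.0302, 0.0273), (210.0, 0.021, -0.0304, 0.0275), (219.0, 0.015, -0.0306, 0.027), (228.0, 0.009, -0.0301, 0.0272), (237.0, 0.003, -0.0303, 0.0274), (246.0, -0.003, -0.0305, 0.0269), (255.0, -0.009, -0.0307, 0.0271), (264.0, -0.015, -0.0302, 0.0273), (273.0, -0.021, -0.0304, 0.0268), (282.0, -0.028, -0.0306, 0.027), (291.0, -0.034, -0.0301, 0.0272)]
median L -0.0303 60 R 0.0273 60 ctr y -0.0015
```

The top reads 0.1373, against 0.1372 for the seated red board. A bit more push should confirm it is on the slot floor.

{"method": "carry_out", "body": {
  "commands": [
    {"delta_pos": [0.0003,0,0.001],"delta_rot": [0,0.001,0],"claw": 0},
    {"delta_pos": [0.0003,0,0.002],"delta_rot": [0,0.001,0],"claw": 0},
    {"delta_pos": [0.0003,0,0.003],"delta_rot": [0,0.001,0],"claw": 0},
    {"delta_pos": [0.0003,0,0.003],"delta_rot": [0,0.001,0],"claw": 0}
  ]
}}

```text
time: 8.47
eef_pos: [0.5088, 0.2355, 0.1129]
tcp_rot: [0.998, -0.055, -0.001, -0.0]
contact_force: [-7.0, -2.3, 17.1]
opening: 0.105
```

```bash
python3 look.py 9 | grep -v sides
```

```text
[0.5089 0.2355 0.1129] F [-7.02 -1.96 17.04] t 8.5667 open 0.10881349147208452
tool rot err (to levelled clip yaw) [-0.0002  0.0024  0.0012]
held top: front x 0.0684 ctr x -0.0016 z -0.0244 world top z 0.1373
   x -0.03 y -0.0065 0.0051 c -0.0007
   x 0.02 y -0.0063 0.0052 c -0.0006
   x 0.04 y -0.0065 0.0053 c -0.0006
   x 0.06 y -0.0066 0.0053 c -0.0007
base front x = 0.0014*y + 0.0786 156 -> ctr x -0.0014 ; from both ends 0 
median L -0.0301 60 R 0.0274 60 ctr y -0.0013
```

Force rose to 17 N with no movement, so the board is on the floor. Now I'll relax the push, open, and rise clear.

{"method": "carry_out", "body": {
  "commands": [
    {"delta_pos": [0,0,0],"delta_rot": [0,0,0],"claw": 0},
    {"delta_pos": [0,0,0],"delta_rot": [0,0,0],"claw": 0},
    {"delta_pos": [0,0,0],"delta_rot": [0,0,0],"claw": 18},
    {"delta_pos": [0,0,0],"delta_rot": [0,0,0],"claw": 25},
    {"delta_pos": [0,0,0],"delta_rot": [0,0,0],"claw": 40},
    {"delta_pos": [0,0,0],"delta_rot": [0,0,0],"claw": 50},
    {"delta_pos": [0,0,0],"delta_rot": [0,0,0],"claw": 50},
    {"delta_pos": [0,0,0],"delta_rot": [0,0,0],"claw": 50}
  ]
}}

```text
time: 9.28
eef_pos: [0.5087, 0.2355, 0.1126]
tcp_rot: [0.998, -0.055, -0.001, -0.0]
contact_force: [0.2, 0.1, -0.3]
opening: 0.501
```

```bash
python3 look.py 10 | grep -v sides
```

```text
[0.5088 0.2355 0.1128] F [ 0.22 -0.53  0.35] t 9.3833 open 0.49881796347626634
tool rot err (to levelled clip yaw) [-0.0002  0.0027  0.0012]
held top: front x 0.0684 ctr x -0.0016 z -0.0247 world top z 0.1374
   x -0.03 y -0.0067 0.0051 c -0.0008
   x 0.02 y -0.0067 0.0052 c -0.0007
   x 0.04 y -0.0068 0.0053 c -0.0007
   x 0.06 y -0.0066 0.0053 c -0.0006
base front x = 0.0014*y + 0.0786 156 -> ctr x -0.0014 ; from both ends 0 
median L -0.0301 67 R 0.0274 67 ctr y -0.0013
```

View pics/w10.png

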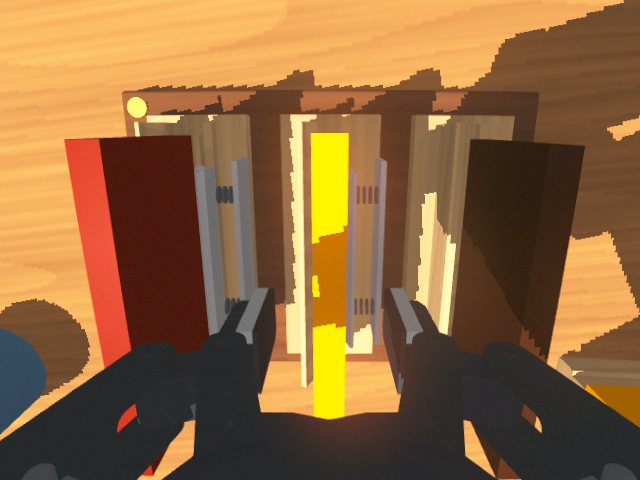

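The fingers are open and clear on both sides of the amber top (330,133–415), which stayed at z 0.137. Next, straight up.

{"method": "carry_out", "body": {
  "commands": [
    {"delta_pos": [0,0,-0.015],"delta_rot": [0,0,0],"claw": 50},
    {"delta_pos": [0,0,-0.035],"delta_rot": [0,0,0],"claw": 50},
    {"delta_pos": [0,0,-0.065],"delta_rot": [0,0,0],"claw": 50},
    {"delta_pos": [0,0,-0.1],"delta_rot": [0,0,0],"claw": 50},
    {"delta_pos": [0,0,-0.14],"delta_rot": [0,0,0],"claw": 50},
    {"delta_pos": [0,0,-0.18],"delta_rot": [0,0,0],"claw": 50},
    {"delta_pos": [0,0,-0.2],"delta_rot": [0,0,0],"claw": 50},
    {"delta_pos": [0,0,-0.2],"delta_rot": [0,0,0],"claw": 50}
  ]
}}

```text
time: 10.1
eef_pos: [0.5119, 0.2362, 0.3207]
tcp_rot: [0.998, -0.055, 0.005, -0.002]
contact_force: [-0.0, 0.1, -0.1]
opening: 0.5
```

```bash
python3 look.py 11 | head -1; python3 - <<'E'
from h import *
D=np.load('pics/w11.npz'); im,d=D['im'],D['d']; st=dict(eef_pos=D['p'],tcp_rot=D['q'])
ci,Rw,c=campose('wrist',st); P=cloud(ci,Rw,c,d)
m=(P[...,2]>.131)&(P[...,2]<.145); m[300:]=0
n,l,s,_=cv2.connectedComponentsWithStats(m.astype(np.uint8))
for k in range(1,n):
    if s[k,4]>300: print(s[k],np.median(P[l==k][:,2]).round(4),strip(ci,Rw,c,l==k,.137))
for v in (150,200):
  X=P[v]; 
E
```

```text
[0.5096 0.2355 0.3139] F [-0.21 -0.34 -0.63] t 10.2 open 0.49978345426155474
[ 322  133   15  158 2215] 0.1375 (2215, array([0.5074, 0.2365]), np.float64(-6.31), 'len', np.float64(0.1393), 'wid', np.float64(0.0121), 'px', (np.int64(322), np.int64(133), np.int64(336), np.int64(290)))
[ 224  134   25  159 2457] 0.1372 (2457, array([0.5149, 0.3164]), np.float64(-6.27), 'len', np.float64(0.1408), 'wid', np.float64(0.014), 'px', (np.int64(224), np.int64(134), np.int64(248), np.int64(292)))
[ 407  137   25  158 2405] 0.1373 (2405, array([0.4954, 0.1593]), np.float64(-6.5), 'len', np.float64(0.1404), 'wid', np.float64(0.0138), 'px', (np.int64(407), np.int64(137), np.int64(431), np.int64(294)))Traceback (most recent call last):
  File "look.py", line 14, in <module>
    q=L[m]; print('held top: front x',q[:,0].max().round(4),'ctr x',(q[:,0].max()-.07).round(4),'z',np.median(q[:,2]).round(4),'world top z',np.median(P[m][:,2]).round(4))
                                      ~~~~~~~~~~^^
    return umr_maximum(a, axis, None, out, keepdims, initial, where)
ValueError: zero-size array to reduction operation maximum which has no identity
```

View pics/w11.png

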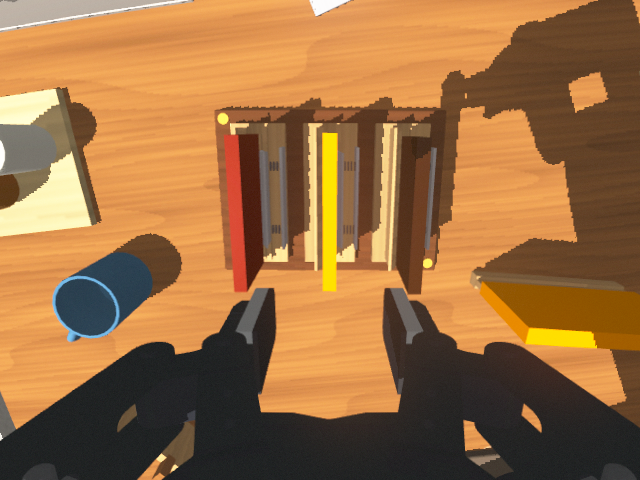

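View pics/sc11.png

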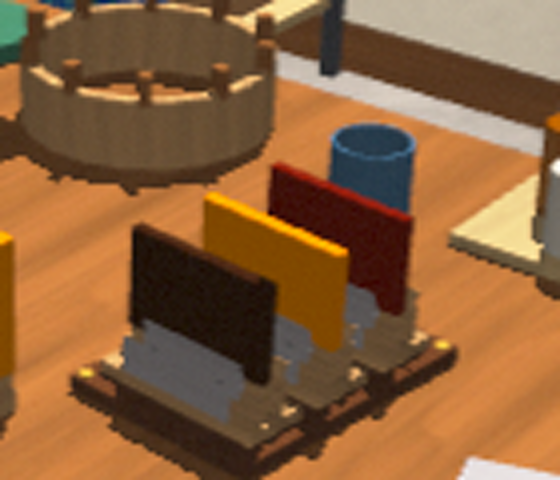

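Seated at the same height as the neighbours. I'll move the arm clear and check centring and the other objects with the top camera.

{"method": "carry_out", "body": {
  "commands": [
    {"delta_pos": [0,0.04,-0.01],"delta_rot": [0,0,0],"claw": 50},
    {"delta_pos": [-0.04,0.3,-0.01],"delta_rot": [0,0,0],"claw": 50},
    {"delta_pos": [-0.04,0.3,-0.01],"delta_rot": [0,0,0],"claw": 50},
    {"delta_pos": [-0.04,0.3,-0.01],"delta_rot": [0,0,0],"claw": 50},
    {"delta_pos": [-0.04,0.3,-0.01],"delta_rot": [0,0,0],"claw": 50},
    {"delta_pos": [-0.04,0.3,-0.01],"delta_rot": [0,0,0],"claw": 50},
    {"delta_pos": [-0.04,0.3,-0.01],"delta_rot": [0,0,0],"claw": 50},
    {"delta_pos": [-0.04,0.3,-0.01],"delta_rot": [0,0,0],"claw": 50}
  ]
}}

```text
time: 10.92
eef_pos: [0.4341, -0.0621, 0.3193]
tcp_rot: [0.998, -0.057, -0.004, 0.0]
contact_force: [0.2, 0.6, 0.2]
opening: 0.498
```

```bash
python3 - <<'E'
from h import *
a=np.array([.99387,-.1106])
def along(ci,Rw,c,uv,z): return onplane(ci,Rw,c,uv,z)[:,:2]@a
# wrist w11: clip base ends
D=np.load('pics/w11.npz'); d=D['d']; st=dict(eef_pos=D['p'],tcp_rot=D['q']); ci,Rw,c=campose('wrist',st); P=cloud(ci,Rw,c,d)
r=[]
for u in range(225,435):
    v=np.nonzero(abs(P[100:300,u,2]-.027)<.004)[0]+100
    if len(v)>4:
        s=along(ci,Rw,c,[[u,v[0]-.5],[u,v[-1]+.5]],.027)
        if abs(s[0]-s[1]-.16)<.003: r.append((u,s.mean()))
r=np.array(r); print('w11 base centre along',len(r),np.median(r[:,1]).round(4),'cols',r[:,0].min(),r[:,0].max())
im,d=ctrl.read_camera('top'); save('top12',im); np.savez('pics/top12.npz',im=im,d=d)
im2,_=ctrl.read_camera('scene'); save('sc12',im2)
ci,Rw,c=campose('top'); P=cloud(ci,Rw,c,d)
m=np.zeros((480,640),bool); m[215:310,190:305]=1; m&=(P[...,2]>.128)
n,l,s,_=cv2.connectedComponentsWithStats(m.astype(np.uint8))
for k in range(1,n):
    if s[k,4]>60:
        q=strip(ci,Rw,c,l==k,.137); print('top',q,'z',np.median(P[l==k][:,2]).round(4),'along',(q[1]@a).round(4))
r=[]
for u in range(200,300):
    v=np.nonzero(abs(P[215:310,u,2]-.027)<.005)[0]+215
    if len(v)>4:
        q=along(ci,Rw,c,[[u,v[0]-.5],[u,v[-1]+.5]],.027)
        if abs(q[0]-q[1]-.16)<.005: r.append(q.mean())
print('top base along',len(r),np.round(r,4))
D0=np.load('pics/top0.npz')['im']
df=cv2.absdiff(D0,im).max(2); df[df<40]=0; save('diff',np.dstack([df]*3))
print(ctrl.get_state()['time'])
E
```

```text
w11 base centre along 60 0.4784 cols 263.0 385.0
top (244, array([0.5157, 0.3159]), np.float64(-5.44), 'len', np.float64(0.1361), 'wid', np.float64(0.0149), 'px', (np.int64(203), np.int64(230), np.int64(213), np.int64(279))) z 0.1372 along 0.4776
top (259, array([0.508 , 0.2351]), np.float64(-6.86), 'len', np.float64(0.1383), 'wid', np.float64(0.0162), 'px', (np.int64(232), np.int64(232), np.int64(243), np.int64(282))) z 0.1376 along 0.4789
top (256, array([0.4964, 0.1569]), np.float64(-6.36), 'len', np.float64(0.1376), 'wid', np.float64(0.015), 'px', (np.int64(261), np.int64(236), np.int64(271), np.int64(286))) z 0.1372 along 0.476
top base along 15 [0.4787 0.479  0.4837 0.4805 0.4779 0.4794 0.4783 0.48   0.4818 0.4783
 0.4659 0.48   0.4803 0.4795 0.4769]
11.0167
```

View pics/top12.png

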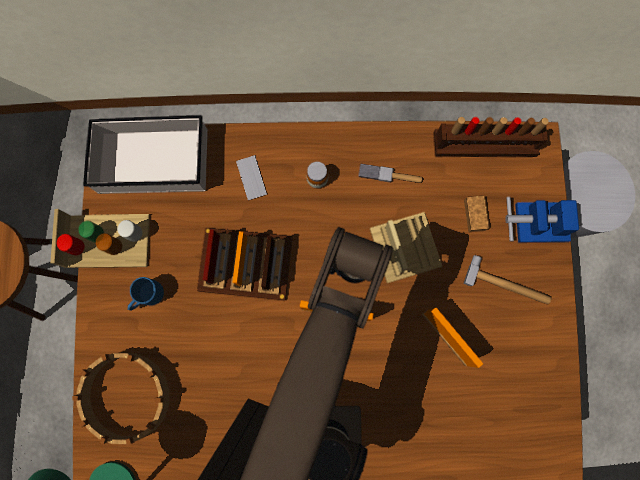

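View pics/sc12.png

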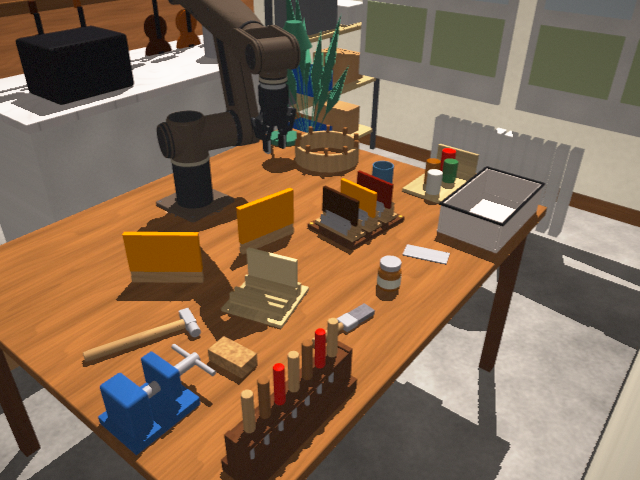

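Amber stands at 0.478–0.479 m along the clip axis, and the base centre measures 0.478–0.479 m. The arm touches nothing and the other objects are where they were. Handing in.

```bash
python3 -c "
from h import *
print(abs(ctrl.get_state()['dq']).max(), ctrl.sign_off())"
```

```text
the job is handed in; nothing more can be done
0.06506557294654175 None
```

The amber board (the smallest, from the stand's right slot) is pushed home in the middle clip and standing on its own. I handed the job in at about 11 s of the 42 s allowed.

**Last checks**
- **Seated:** the board stopped at full depth. Pushing further raised the force from 7 N to 17 N with no movement. After release, its top sits at z = 0.137 to 0.138 m, level with the red and brown boards in their clips.
- **Centred lengthwise:** within about 0.5 mm of the clip base centre in the wrist view. The coarser top view agrees to within its roughly 2 mm noise.
- **Surroundings:** in the top and scene pictures, the other boards and loose things look unmoved. The final comparison was by eye: I computed a difference picture of the top view but didn't look at it.

**Disagreements**
- The red and brown boards sit about 1 to 4 mm off-centre in their clips and lean slightly. I used the clip base as the reference instead of those boards.
- One measuring script crashed after release because it looked for the board in the gripper. I measured the released board with separate code instead.
- The jaw's snap was inferred from the board's height and the force rise. I had no reading of the jaw itself.

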